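Pack the sanding pads into the ratchet tilt tray

TASK

The tilt tray by the polisher has been left propped on its ratchet: lift its board by the bar past the top notch so that the pawl is thrown out, and let it down flat. Then pack all the sanding pads lying on the bench into the round tray, shanks up and flat on its floor, one in the middle and the others round it, and finally raise the board again so that it rests on its third notch with the pawl in and the pads still lying in the tray. Leave the other things on the bench alone.

Things in the scene. Friction and masses are not known exactly. Their poses are not given: they have to be found in the camera images.
- board_handle (a point): Middle of the board's lifting bar: round steel, 10 mm thick, 100 mm long, parallel to the hinge, 60 mm beyond the board's far edge; pinch it from above, a finger on each side: it can turn between them. Axes of the board: x from hinge to bar, y along the bar, z out of the upper face. 310 mm out from the hinge axis and 20 mm above it, so it circles it at 311 mm; 80 mm above the bench when flat.
- stand_hinge (a point): Midpoint of the stand's hinge axis, 60 mm above the bench. The stand is a fixed plywood base (275 x 300 mm), hinge at its edge nearest the robot; its x axis points from the hinge to where the bar is with the board flat, y along the hinge, z up. Its place and turn vary.
- board (a joint): Angle of the wooden board (245 x 232 x 12 mm, 0.5 kg) above flat, rad; 0 flat, 1.187 hard stop. Damped: sinks softly if let go; 3 to 6 N at the bar lifts it. Raising is free; let down, it rests on the next notch below: 0.23, 0.45, 0.68, 0.91 (first to fourth). Lifted to 1.10-1.15 it throws the pawl out and can be lowered; flat, it throws it in again. Starts on one of the first three notches.
- pawl (a joint): Angle of the weighted steel pawl at the hinge's right end (stand's -y side), rad: about 0 when dropped into the ratchet wheel, up to 0.13 riding over a tooth, 0.6 when thrown out. It has a 20 mm ball on top and falls to one side or the other. Wheel and pawl stand beside the board, under 120 mm above the bench.
- tray_mid (a point): Centre of the shallow round aluminium tray fixed on the board, 26 mm above its floor: where the middle of a pad standing in the tray's centre lies. Clear inner diameter 197 mm, wall 4 mm thick and 18 mm high above the floor. The floor is 10 mm above the hinge axis (70 mm above the bench when flat), the centre 122 mm out from the hinge. Axes of the board.
- offcut: Wooden block 50 x 75 x 36 mm lying on the bench, a bystander.
- driver: Short yellow screwdriver, 135 mm, lying on the bench, a bystander.
- foam: Black foam block 60 x 100 x 28 mm lying on the bench, a bystander.
- pad1_mid (a point): One of five to seven equal drill sanding pads (absent ones read None): black disc 60 mm across (52 at its bevelled foot), 16 mm thick, with an upright steel shank in its centre, 12 mm thick, from 16 to 52 mm above the underside. This point is on the axis, 26 mm above the underside; z runs up the shank. About 60 g. Lift it by the shank from above.
- pad2_mid (a point): One of five to seven equal drill sanding pads (absent ones read None): black disc 60 mm across (52 at its bevelled foot), 16 mm thick, with an upright steel shank in its centre, 12 mm thick, from 16 to 52 mm above the underside. This point is on the axis, 26 mm above the underside; z runs up the shank. About 60 g. Lift it by the shank from above.
- pad3_mid (a point): One of five to seven equal drill sanding pads (absent ones read None): black disc 60 mm across (52 at its bevelled foot), 16 mm thick, with an upright steel shank in its centre, 12 mm thick, from 16 to 52 mm above the underside. This point is on the axis, 26 mm above the underside; z runs up the shank. About 60 g. Lift it by the shank from above.
- pad4_mid (a point): One of five to seven equal drill sanding pads (absent ones read None): black disc 60 mm across (52 at its bevelled foot), 16 mm thick, with an upright steel shank in its centre, 12 mm thick, from 16 to 52 mm above the underside. This point is on the axis, 26 mm above the underside; z runs up the shank. About 60 g. Lift it by the shank from above.
- pad5_mid (a point): One of five to seven equal drill sanding pads (absent ones read None): black disc 60 mm across (52 at its bevelled foot), 16 mm thick, with an upright steel shank in its centre, 12 mm thick, from 16 to 52 mm above the underside. This point is on the axis, 26 mm above the underside; z runs up the shank. About 60 g. Lift it by the shank from above.
- pad6_mid (a point): One of five to seven equal drill sanding pads (absent ones read None): black disc 60 mm across (52 at its bevelled foot), 16 mm thick, with an upright steel shank in its centre, 12 mm thick, from 16 to 52 mm above the underside. This point is on the axis, 26 mm above the underside; z runs up the shank. About 60 g. Lift it by the shank from above.
- pad7_mid (a point): One of five to seven equal drill sanding pads (absent ones read None): black disc 60 mm across (52 at its bevelled foot), 16 mm thick, with an upright steel shank in its centre, 12 mm thick, from 16 to 52 mm above the underside. This point is on the axis, 26 mm above the underside; z runs up the shank. About 60 g. Lift it by the shank from above.
Mind the look-alikes: they are no part of the job. Leave any pink look-alike of the part that bears pad4_mid alone.

How it is judged:
By the outcome, as a careful person would: the job done as asked, in the order asked, and still so for the second after the job is handed in, with the robot touching nothing.
Of pad1, pad2, pad3, pad4, pad5, pad6, pad7 only 5 to 7 are there at a start; the rules pass over those that are not, and their reading is None.
At some moment in a run one of pad1, pad2, pad3, pad4, pad5, pad6, pad7 may be knocked a few centimetres aside while the robot is not near it.
It also fails if it takes over 210 s, if anything falls off the work surface, if the arm or the gripper's body presses on something with over 40 N, if the wrist force passes 120 N, or if a joint passes its speed limit or range.

ROBOT

A 6-joint arm with a two-finger parallel gripper is mounted at the origin on a cart in front of the work surface, level with it; the furniture and walls round the work are solid. World frame = base frame: x ahead of the robot, y to its left, z up, the work surface at z = 0. Lengths are in mm, angles in rad, forces in N, time in s.
With the tool pointing down it reaches from about 350 to 875 mm from the base axis. Payload 4.2 kg.
Tool frame: the origin (TCP) lies midway between the tips of the shut fingers; the grasp point (between the pads) lies 19 mm behind it; z points along the fingers, y is the line along which they close (so a half turn about z gives the same grasp; the last joint's range is limited). The gripper opens to 85 mm and grips with 20 to 120 N. Pads are 22 mm wide; open, the fingers measure 114 mm over their backs; the gripper's body (76 mm by 85 mm) begins 54 mm behind the grasp point. The pads swing forward as they close: fully open they stand 13 mm farther back than shut.
Start: joints at [0.259, 0.385, 0.008, 0, -1.194, -0.259], TCP at [624.979, 0.025, 231.312] pointing down, gripper open.
Joint ranges: [-3.14, 3.14], [-1.21, 2.06], [-1.07, 1.41], [-3.16, 2.05], [-2.99, -0.16], [-3.1, 3.1]. Speed limits (rad/s): [2.79, 2.79, 3.14, 3.14, 3.14, 3.14].

INTERFACE

Orientations are given as a unit quaternion [x, y, z, w].
In Python, from bench import read_state, get_image, job_done gives the robot as it stands.
- The arm moves only by the tool servo_tool, never from a script. Its arguments are lists of equal length, an entry for each row: "rotation": the turn, a rotation vector about the world's x, y, z scaled (see below), a list of three; "slide": the shift along the world's x, y, z scaled (see below), a list of three; "grip": the opening, from -1 (shut) to 1 (fully open). In form: {"rotation": [[rx, ry, rz], ...], "slide": [[tx, ty, tz], ...], "grip": [grip, ...]}. A call has 1 to 8 rows; each row is the pose to reach, as a shift and turn from the pose commanded when the call began, turning the shorter way round; what a row does not reach only later rows make up. The controller multiplies each number of a shift by 0.2 m and each number of a turn by 360 degrees. A row lasts 1/8 s, in which the tool goes at most 62.5 mm and 10.7 degrees, less where a joint would pass 70% of its speed; a pose out of reach is approached as far as the arm can. A call with a number of a shift or a turn outside -1 to 1 is refused whole. A call with a gripper value outside its range is refused whole. The fingers move at their own pace and stop on an object; the grip force is fixed at half the most. Time passes only in rows, so rows that repeat a pose let the fingers close. It gives the time, the measured TCP pose, the force, the opening and the grip force at its end, in the units of the state.
- read_state(): the state, without advancing time (a new reading comes with each control period).
- get_image(name): name is "scene" or "side" or "wrist"; returns a dict with "image" (384x512x3 uint8, red, green, blue), "depth" (384x512 float32, mm along the optical axis (not along the pixel's ray), 0 where there is no reading), "camera_matrix" (3x3 intrinsics, pixels), "rvec" (rotation vector, rad) and "tvec" (3), from world to camera coordinates, as OpenCV has them; the wrist camera has in their place "hand_eye" (4x4, takes a point from camera to tool coordinates, whose origin is the TCP and whose axes are the flange's). Camera axes: x right, y down, z forward; pixel columns grow to the right and rows downward; lengths in mm; the calibration is good to about 2 mm. A picture is of the moment at which its call begins: read the wrist's pose just before it.
- job_done(): hands the job in; it is judged then, once.
The state is a dict: "clock": time; "joints": joint angles; "joint_vel": joint speeds; "joint_efforts": joint torques, N m; "position": TCP position; "ee_rot": TCP orientation; "contact_force": force on the tool from outside, world axes, zero at the start; "wrist_torque": the same for the moment, N m; "gripper_width": finger opening in mm; "grasp_force": force on a finger pad.
Only numpy, scipy, OpenCV 4.12 (cv2) and the standard library are available. Lean on these libraries where they do the work, as an engineer would, in place of code of your own. Each camera call takes 0.05 s, during which the arm holds its last target. There are 200 camera calls.

## Working session

There is one attempt and no reset: what is moved stays moved. The work goes in short steps, Python scripts to look and compute and a tool call to move; the robot and the scene stay as the last step left them, time stands still between calls to the robot, and variables do not carry over. Pictures are saved under pics/ and viewed, at most 14 in all, crops included, and the job is handed in when it is done.

Besides the shell and the picture viewer there is one more tool, called after "Request:" as a command line: name --argument value ..., lists and objects as JSON in quotes. servo_tool: Moves the arm, as the interface text tells. Shifts and turns lie within -1 to 1; 1 stands for 0.2 m of shift or 360 degrees of turn. Its arguments: {"type":"object","properties":{"rotation":{"type":"array","items":{"type":"array","items":{"type":"number","minimum":-1,"maximum":1}}},"slide":{"type":"array","items":{"type":"array","items":{"type":"number","minimum":-1,"maximum":1}}},"grip":{"type":"array","items":{"type":"number"}}},"required":["rotation","slide","grip"]}

```bash
mkdir -p pics; ls; cat > h.py <<'E'
import numpy as np, cv2
from bench import read_state, get_image, job_done
from scipy.spatial.transform import Rotation as R
def cam(name):
    s=read_state(); g=get_image(name)
    if name=="wrist":
        H=np.array(g["hand_eye"]); T=np.eye(4); T[:3,:3]=R.from_quat(s["ee_rot"]).as_matrix(); T[:3,3]=s["position"]
        C=T@H
    else:
        W=np.eye(4); W[:3,:3]=cv2.Rodrigues(np.array(g["rvec"],float))[0]; W[:3,3]=np.array(g["tvec"]).ravel(); C=np.linalg.inv(W)
    return g,C
def points(g,C):
    d=g["depth"]; K=np.array(g["camera_matrix"]); v,u=np.mgrid[:d.shape[0],:d.shape[1]]
    P=np.stack([(u-K[0,2])/K[0,0]*d,(v-K[1,2])/K[1,1]*d,d],-1)
    P=P@C[:3,:3].T+C[:3,3]; P[d==0]=np.nan
    return P
def save(g,n,s=1.5):
    cv2.imwrite(f"pics/{n}.png",cv2.resize(g["image"][:,:,::-1],None,fx=s,fy=s))
E
python3 - <<'E'
from h import *
for n in ["scene","side","wrist"]:
    g,C=cam(n); save(g,n+"0"); np.savez(f"{n}0.npz",img=g["image"],P=points(g,C),d=g["depth"],K=g["camera_matrix"],C=C)
    print(n,C.round(2).tolist(),np.array(g["camera_matrix"]).round(1).tolist())
print(read_state())
E
```

```text
pics
scene [[0.56, -0.52, 0.64, -168.79], [-0.83, -0.36, 0.43, -418.18], [0.01, -0.77, -0.64, 823.65], [0.0, 0.0, 0.0, 1.0]] [[359.1, 0.0, 261.5], [0.0, 359.1, 192.7], [0.0, 0.0, 1.0]]
side [[-1.0, -0.04, 0.06, 447.15], [-0.07, 0.47, -0.88, 1144.37], [0.0, -0.88, -0.47, 666.3], [0.0, 0.0, 0.0, 1.0]] [[358.0, 0.0, 252.6], [0.0, 358.0, 193.2], [0.0, 0.0, 1.0]]
wrist [[-1.0, -0.0, -0.0, 624.54], [-0.0, 0.96, 0.28, -68.82], [0.0, 0.28, -0.96, 373.53], [0.0, 0.0, 0.0, 1.0]] [[329.8, 0.0, 256.4], [0.0, 329.8, 192.6], [0.0, 0.0, 1.0]]
{'clock': 0.15, 'joints': array([ 2.58560185e-01,  3.85369627e-01,  6.97030286e-03, -3.68262077e-04,
       -1.19398017e+00, -2.58576243e-01]), 'joint_vel': array([-0.00051993, -0.00250752,  0.00690117,  0.00051015,  0.0006427 ,
        0.00100164]), 'joint_efforts': array([-6.03353892e-04, -3.92678475e+01,  1.88581592e+01,  4.18858320e+00,
       -3.39302780e-03,  5.70479813e-06]), 'position': array([ 6.24576181e+02, -9.05572212e-04,  2.30488635e+02]), 'ee_rot': array([-7.07052866e-01,  7.07160229e-01,  5.45956120e-04, -5.98192278e-04]), 'contact_force': array([-0.32009784,  0.2986122 ,  0.0766131 ]), 'wrist_torque': array([-0.06069376,  0.01380422, -0.03707989]), 'grasp_force': 0.0, 'gripper_width': 85.81680808639261}
```

View pics/scene0.png

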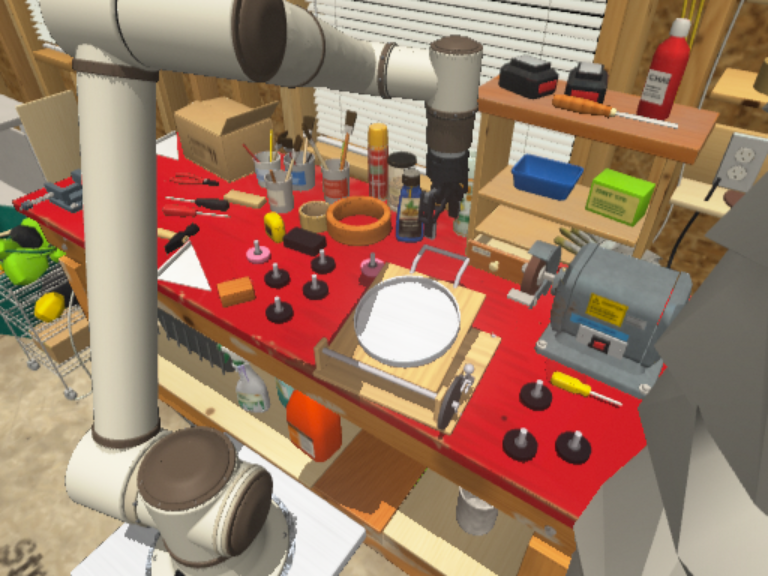

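View pics/side0.png

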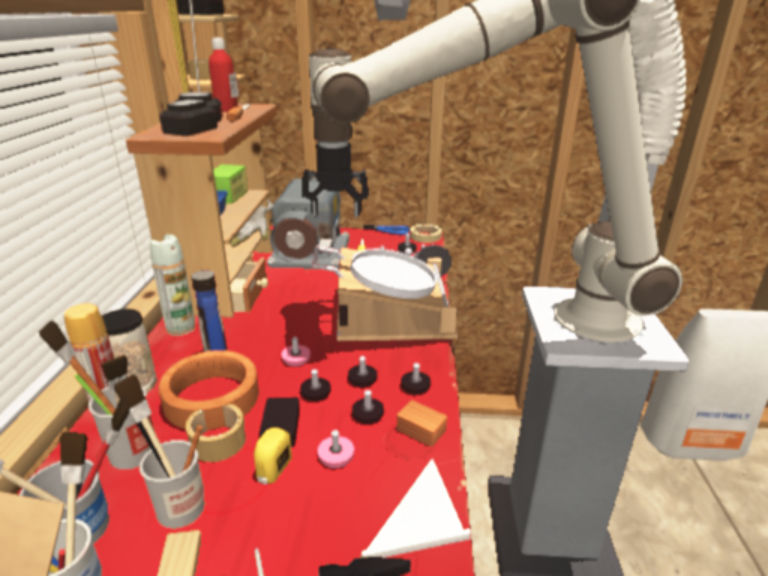

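The scene view shows seven black pads (display px): four at the left around (280,285) and three at the right around (545,425). There are two pink look-alikes, and the board is propped low. The side view agrees. Next I measure.

```bash
cat >> h.py <<'E'
def pads(P,img):
    """black disc tops (z 9..21) grouped on a 1 mm top-view grid -> centres"""
    I=img.astype(int); blk=(I.max(2)<75)&(P[...,2]>9)&(P[...,2]<22)
    p=P[blk]; x=((p[:,0]-150)/2).astype(int); y=((p[:,1]+700)/2).astype(int)
    ok=(x>=0)&(x<400)&(y>=0)&(y<700); m=np.zeros((400,700),np.uint8); m[x[ok],y[ok]]=255
    m=cv2.morphologyEx(m,cv2.MORPH_CLOSE,np.ones((5,5)))
    out=[]
    for c in cv2.findContours(m,cv2.RETR_EXTERNAL,cv2.CHAIN_APPROX_NONE)[0]:
        (cy,cx),r=cv2.minEnclosingCircle(c)
        if r>8: out.append((round(cx*2+151),round(cy*2-699),round(r*2),int(cv2.contourArea(c)*4)))
    return out
def shanks(P,img):
    """grey points z 30..53 -> clusters"""
    I=img.astype(int); ok=(P[...,2]>30)&(P[...,2]<56)&(I.max(2)-I.min(2)<40)
    n,l=cv2.connectedComponents(ok.astype(np.uint8)); out=[]
    for i in range(1,n):
        p=P[l==i]
        if len(p)>=6 and np.ptp(p[:,0])<22 and np.ptp(p[:,1])<22: out.append(np.r_[p.mean(0),len(p)].round(0).tolist())
    return out
E
python3 - <<'E'
from h import *
for n in ["scene","side","wrist"]:
    z=np.load(n+"0.npz"); P,I=z["P"],z["img"]
    print(n,"pads",pads(P,I)); print(" shanks",shanks(P,I))
    J=I.astype(int)
    w=(J.min(2)>190)&(J.max(2)-J.min(2)<25)&(P[...,2]>60)&(P[...,2]<230)&(P[...,0]>350)&(P[...,0]<750)&(abs(P[...,1])<300)
    k,l,st,_=cv2.connectedComponentsWithStats(w.astype(np.uint8))
    if k>1:
        i=1+np.argmax(st[1:,4]); q=P[l==i]; c=np.median(q,0)
        q=q[np.linalg.norm(q-c,axis=1)<120]
        for _ in range(4):
            m=q.mean(0); nn=np.linalg.svd(q-m,full_matrices=False)[2][2]; nn*=np.sign(nn[2]); q=q[abs((q-m)@nn)<3]
        e1=np.cross([0,0,1],nn); e1/=np.linalg.norm(e1); e2=np.cross(nn,e1)
        (a,b),r=cv2.minEnclosingCircle(np.c_[(q-m)@e1,(q-m)@e2].astype(np.float32))
        ctr=m+a*e1+b*e2; print(" tray",len(q),"n",nn.round(3),"ang",np.arccos(nn[2]).round(3),"yaw of x",np.degrees(np.arctan2(-nn[1],-nn[0])).round(1),"ctr",ctr.round(1),"r",r)
E
```

```text
scene pads [(667, 424, 53, 354), (623, 325, 29, 1364), (533, 697, 16, 132), (538, 275, 29, 1504), (534, -278, 30, 1764), (519, 380, 30, 1558), (462, 688, 27, 234), (465, -375, 31, 1910), (430, 290, 30, 1584), (417, -296, 29, 1756)]
 shanks [[947.0, 685.0, 53.0, 6.0], [916.0, 470.0, 44.0, 7.0], [967.0, 398.0, 41.0, 6.0], [534.0, 704.0, 32.0, 8.0], [561.0, 485.0, 44.0, 17.0], [623.0, 325.0, 43.0, 17.0], [684.0, 215.0, 44.0, 18.0], [517.0, 379.0, 42.0, 22.0], [538.0, 276.0, 44.0, 22.0], [431.0, 290.0, 44.0, 24.0], [725.0, -418.0, 50.0, 6.0], [533.0, -277.0, 44.0, 34.0], [416.0, -296.0, 45.0, 35.0], [464.0, -375.0, 44.0, 40.0]]
 tray 2080 n [-0.21  -0.018  0.978] ang 0.212 yaw of x 4.9 ctr [496.2  -5.7  98.3] r 98.84213256835938
side pads [(624, 331, 29, 1496), (537, 282, 29, 1482), (518, 385, 29, 1526), (475, -363, 18, 268), (432, 296, 30, 1516)]
 shanks [[463.0, -371.0, 43.0, 7.0], [731.0, -243.0, 37.0, 6.0], [684.0, 222.0, 42.0, 25.0], [862.0, 249.0, 45.0, 20.0], [537.0, 282.0, 42.0, 26.0], [432.0, 297.0, 42.0, 24.0], [948.0, 351.0, 51.0, 7.0], [624.0, 331.0, 42.0, 26.0], [518.0, 386.0, 42.0, 29.0], [562.0, 493.0, 44.0, 27.0], [640.0, 523.0, 34.0, 12.0], [788.0, 578.0, 47.0, 38.0], [808.0, 594.0, 48.0, 43.0], [742.0, 613.0, 53.0, 8.0], [945.0, 627.0, 45.0, 98.0], [866.0, 709.0, 44.0, 60.0], [503.0, 701.0, 31.0, 11.0], [482.0, 705.0, 30.0, 8.0]]
 tray 646 n [-0.216 -0.031  0.976] ang 0.22 yaw of x 8.2 ctr [491.1 -20.   94.7] r 98.14482879638672
wrist pads []
 shanks [[471.0, -151.0, 48.0, 37.0], [476.0, -139.0, 44.0, 219.0], [813.0, -43.0, 43.0, 66.0], [381.0, 111.0, 53.0, 10.0], [686.0, 214.0, 37.0, 76.0]]
 tray 32451 n [-0.216 -0.023  0.976] ang 0.219 yaw of x 6.0 ctr [493.   -7.1  96.5] r 99.7735595703125
```

View pics/wrist0.png

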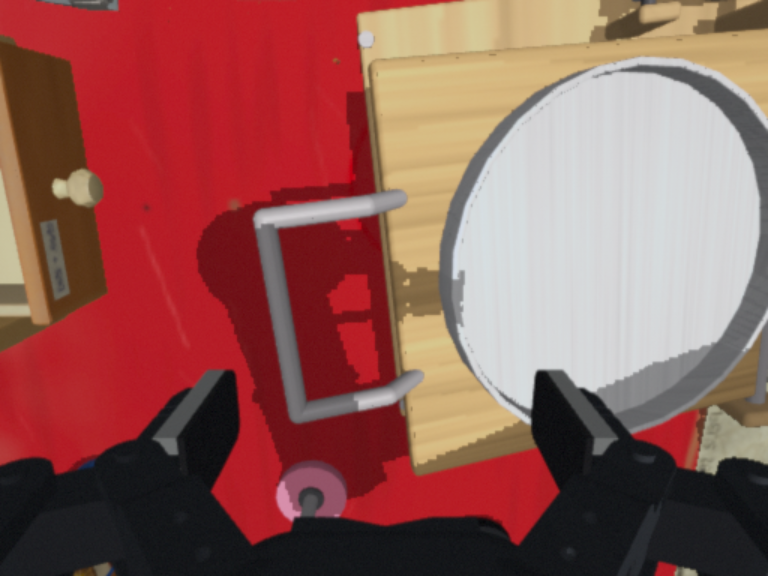

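The wrist view shows the bar running from display (263,215) to (297,415), with the tray to its right and a pink look-alike at (312,492). The board is at 0.22 rad, the first notch.

```bash
python3 - <<'E'
from h import *
z=np.load("wrist0.npz"); P=z["P"]
# bar: points 125<z<165 left of board
m=(P[...,2]>135)&(P[...,2]<162); m[:, 215:]=False; m[:,:150]=False; m[290:]=False
q=P[m]; 
u,v=187,210; print(P[v,u-6:u+7].round(0).tolist())
a=P[160,168:190]; 
for vv in range(150,275,20):
    r=P[vv,165:205]; k=r[(r[:,2]>135)]; print(vv,k.mean(0).round(1) if len(k) else None,len(k))
l=[]
for vv in range(155,272):
    r=P[vv,165:205]; k=r[(r[:,2]>135)]
    if 3<len(k)<14: l.append(np.median(k,0))
l=np.array(l); c=np.polyfit(l[:,1],l[:,0],1); print("slope",c,"yaw",np.degrees(np.arctan(-c[0])),"y range",l[:,1].min(),l[:,1].max(),"z",np.median(l[:,2]))
E
```

```text
[[678.0, 8.0, 151.0], [677.0, 8.0, 151.0], [676.0, 8.0, 151.0], [675.0, 8.0, 152.0], [675.0, 8.0, 151.0], [674.0, 8.0, 152.0], [674.0, 8.0, 151.0], [673.0, 8.0, 151.0], [672.0, 8.0, 151.0], [671.0, 8.0, 151.0], [671.0, 8.0, 151.0], [670.0, 8.0, 150.0], [670.0, 9.0, 149.0]]
150 [673.4 -34.7 149.7] 29
170 [676.9 -21.2 151.2] 14
190 [674.9  -6.8 150.7] 15
210 [673.3   8.  150.8] 14
230 [671.9  23.3 151. ] 14
250 [669.8  39.1 151.1] 14
270 [668.1  55.9 150.5] 13
slope [-1.00040205e-01  6.73541703e+02] yaw 5.712873895738208 y range 5.698017688785313 56.4582311694146 z 151.17339645553102
```

Request:
servo_tool --rotation '[[0, 0, 0.0167], [0, 0, 0.0167], [0, 0, 0.0167], [0, 0, 0.0167], [0, 0, 0.0167], [0, 0, 0.0167], [0, 0, 0.0167], [0, 0, 0.0167]]' --slide '[[0.24, 0.06, 0], [0.24, 0.06, 0], [0.24, 0.06, -0.1], [0.24, 0.06, -0.25], [0.24, 0.06, -0.4], [0.24, 0.06, -0.515], [0.24, 0.06, -0.515], [0.24, 0.06, -0.515]]' --grip '[0, 0, 0, 0, 0, 0, 0, 0]'

```text
clock: 1.15
position: [673.5, 12.0, 129.5]
ee_rot: [0.743, -0.669, 0.001, -0.001]
contact_force: [-0.2, -0.2, 0.9]
gripper_width: 42.4
grasp_force: 0.0
```

Request:
servo_tool --rotation '[[0, 0, 0], [0, 0, 0], [0, 0, 0], [0, 0, 0], [0, 0, 0], [0, 0, 0]]' --slide '[[0, 0, 0], [0, 0, 0], [0, 0, 0], [0, 0, 0], [0, 0, 0], [0, 0, 0]]' --grip '[-1, -1, -1, -1, -1, -1]'

```text
clock: 1.9
position: [674.2, 12.2, 129.1]
ee_rot: [0.743, -0.669, 0.001, -0.001]
contact_force: [3.8, -0.2, 0.7]
gripper_width: 7.9
grasp_force: 58.6
```

Request:
servo_tool --rotation '[[0, 0, 0], [0, 0, 0], [0, 0, 0], [0, 0, 0], [0, 0, 0], [0, 0, 0], [0, 0, 0]]' --slide '[[-0.045, -0.005, 0.132], [-0.102, -0.011, 0.26], [-0.178, -0.019, 0.395], [-0.267, -0.028, 0.522], [-0.368, -0.039, 0.639], [-0.48, -0.051, 0.746], [-0.48, -0.051, 0.746]]' --grip '[-1, -1, -1, -1, -1, -1, -1]'

```text
clock: 2.78
position: [578.8, 2.0, 281.0]
ee_rot: [0.743, -0.669, 0.003, -0.004]
contact_force: [8.5, -0.1, 5.7]
gripper_width: 7.7
grasp_force: 60.2
```

Request:
servo_tool --rotation '[[0, 0, 0], [0, 0, 0], [0, 0, 0], [0, 0, 0], [0, 0, 0], [0, 0, 0], [0, 0, 0], [0, 0, 0]]' --slide '[[-0.0905, -0.0095, 0.072], [-0.186, -0.0195, 0.138], [-0.253, -0.0265, 0.177], [-0.322, -0.034, 0.213], [-0.378, -0.04, 0.239], [-0.435, -0.046, 0.263], [-0.435, -0.046, 0.263], [-0.435, -0.046, 0.263]]' --grip '[-1, -1, -1, -1, -1, -1, -1, -1]'

```text
clock: 3.78
position: [494.0, -7.2, 333.3]
ee_rot: [0.744, -0.669, 0.004, -0.004]
contact_force: [6.9, 0.4, 11.2]
gripper_width: 7.7
grasp_force: 60.9
```

```bash
python3 - <<'E'
from h import *
g,C=cam("scene"); save(g,"s1"); P=points(g,C); print(read_state()["position"],read_state()["contact_force"])
E
```

```text
[494.05525355  -7.15970692 333.25842325] [ 6.62254186  0.4146577  11.10123222]
```

View pics/s1.png

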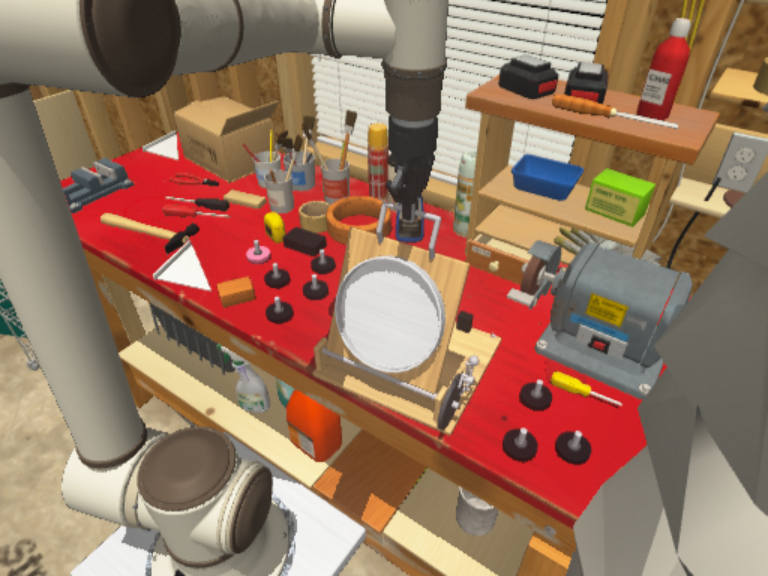

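The board is high, at about 60°. The pawl ball now shows at (475,362), where it was at (467,370) before. I'll measure the angle and the pawl.

```bash
cat >> h.py <<'E'
Hn=np.array([376.6,-19.2,60.]); yaw=np.radians(6); ex=np.array([np.cos(yaw),np.sin(yaw),0]); ey=np.array([-np.sin(yaw),np.cos(yaw),0])
def board(g,C,cr=None):
    """board angle from white tray-floor points (stand frame plane fit)"""
    P=points(g,C); J=g["image"].astype(int); Q=(P-Hn); a=Q@ex; b=Q@ey; c=Q[...,2]
    w=(J.min(2)>170)&(J.max(2)-J.min(2)<25)&(abs(b)<75)&(np.hypot(a,c)>60)&(np.hypot(a,c)<185)&(a>0)&(c>0)
    q=np.c_[a[w],b[w],c[w]]
    for _ in range(6):
        m=q.mean(0); n=np.linalg.svd(q-m,full_matrices=False)[2][2]; n*=np.sign(n[2]); q=q[abs((q-m)@n)<4]
    return round(float(np.arctan2(-n[0],n[2])),3),n.round(3),len(q),round(float(m@n),1)
def ball(g,C):
    """light pixels near the pawl in the stand frame"""
    P=points(g,C); J=g["image"].astype(int); Q=P-Hn; a=Q@ex;b=Q@ey;c=Q[...,2]
    w=(b<-120)&(b>-175)&(a>-60)&(a<80)&(c>25)&(c<75)&(J.max(2)-J.min(2)<40)
    return np.c_[a[w],b[w],c[w]].round(0)
E
python3 - <<'E'
from h import *
g,C=cam("scene"); print(board(g,C)); q=ball(g,C); print(len(q),q.mean(0),q[q[:,2]>40].mean(0))
z=np.load("scene0.npz"); g0=dict(image=z["img"],depth=z["d"],camera_matrix=z["K"]); print(board(g0,z["C"])); q=ball(g0,z["C"]); print(len(q),q.mean(0),q[q[:,2]>40].mean(0))
E
```

```text
(1.121, array([-0.9  , -0.004,  0.435]), 2213, 9.3)
156 [   1.04487179 -150.45512821   41.50641026] [   4.54545455 -150.45454545   48.01136364]
(0.217, array([-0.215, -0.003,  0.977]), 1703, 11.3)
164 [   8.24390244 -150.6402439    37.8902439 ] [  -2.58064516 -149.19354839   46.5483871 ]
```

```bash
python3 - <<'E'
from h import *
g,C=cam("scene"); z=np.load("scene0.npz")
f=lambda I: cv2.resize(I[225:300,270:345,::-1],None,fx=5,fy=5,interpolation=cv2.INTER_CUBIC)
cv2.imwrite("pics/pawl.png",np.hstack([f(z["img"]),f(g["image"])]))
E
```

```text
(no output)
```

View pics/pawl.png

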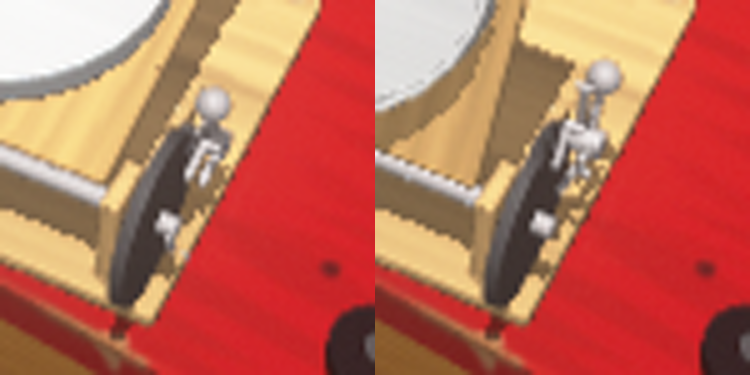

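The pawl has swung clear of the wheel, so it is thrown out. I'll lower the board along the arc.

Request:
servo_tool --rotation '[[0, 0, 0], [0, 0, 0], [0, 0, 0], [0, 0, 0], [0, 0, 0], [0, 0, 0], [0, 0, 0], [0, 0, 0]]' --slide '[[0.113, 0.012, -0.0505], [0.248, 0.026, -0.1255], [0.344, 0.036, -0.191], [0.435, 0.046, -0.263], [0.547, 0.0575, -0.3695], [0.648, 0.068, -0.487], [0.737, 0.0775, -0.6135], [0.813, 0.0855, -0.749]]' --grip '[-1, -1, -1, -1, -1, -1, -1, -1]'

```text
clock: 4.92
position: [655.0, 10.2, 179.1]
ee_rot: [0.743, -0.669, 0.001, -0.001]
contact_force: [5.3, 0.9, 3.5]
gripper_width: 7.7
grasp_force: 63.9
```

Request:
servo_tool --rotation '[[0, 0, 0], [0, 0, 0], [0, 0, 0], [0, 0, 0], [0, 0, 0], [0, 0, 0], [0, 0, 0], [0, 0, 0]]' --slide '[[0.062, 0.0065, -0.142], [0.102, 0.011, -0.26], [0.128, 0.0135, -0.365], [0.148, 0.0155, -0.472], [0.161, 0.017, -0.58], [0.161, 0.017, -0.596], [0.161, 0.017, -0.6], [0.161, 0.017, -0.6]]' --grip '[-1, -1, -1, -1, -1, -1, -1, -1]'

```text
clock: 5.92
position: [685.6, 13.3, 59.7]
ee_rot: [0.743, -0.669, 0.0, 0.0]
contact_force: [5.6, 0.7, 2.5]
gripper_width: 7.9
grasp_force: 69.2
```

```bash
python3 - <<'E'
from h import *
g,C=cam("scene"); print(board(g,C)); print(read_state()["contact_force"])
f=lambda I: cv2.resize(I[225:300,270:345,::-1],None,fx=5,fy=5,interpolation=cv2.INTER_CUBIC)
cv2.imwrite("pics/pawl2.png",f(g["image"]))
E
```

```text
(0.0, array([-0.   , -0.002,  1.   ]), 1317, 11.5)
[6.54330676 0.89661136 3.36266056]
```

The board reads 0.0, flat. I'll release the bar, rise, and hover over the left cluster for a wrist look.

Request:
servo_tool --rotation '[[0, 0, 0], [0, 0, 0], [0, 0, 0], [0, 0, 0], [0, 0, 0], [0, 0, 0]]' --slide '[[0, 0, 0], [0, 0, 0], [0, 0, 0.2], [0, 0, 0.5], [0, 0, 0.8], [0, 0, 0.85]]' --grip '[0, 0, 0, 0, 0, 0]'

```text
clock: 6.72
position: [686.0, 13.1, 235.5]
ee_rot: [0.743, -0.669, 0.002, -0.003]
contact_force: [0.1, -0.3, -0.1]
gripper_width: 42.7
grasp_force: 0.0
```

Request:
servo_tool --rotation '[[0, 0, 0], [0, 0, 0], [0, 0, 0], [0, 0, 0], [0, 0, 0]]' --slide '[[-0.1, 0.25, 0], [-0.2, 0.5, 0], [-0.3, 0.75, 0], [-0.4, 1, 0], [-0.4, 1, 0]]' --grip '[0.2, 0.2, 0.2, 0.2, 0.2]'

```text
clock: 7.35
position: [602.2, 215.8, 228.4]
ee_rot: [0.745, -0.667, -0.001, 0.002]
contact_force: [1.1, -0.9, -0.6]
gripper_width: 51.1
grasp_force: 0.0
```

Request:
servo_tool --rotation '[[0, 0, 0], [0, 0, 0], [0, 0, 0], [0, 0, 0], [0, 0, 0]]' --slide '[[-0.2, 0.3, 0], [-0.374, 0.583, 0], [-0.374, 0.583, 0], [-0.374, 0.583, 0], [-0.374, 0.583, 0]]' --grip '[0.2, 0.2, 0.2, 0.2, 0.2]'

```text
clock: 7.98
position: [530.6, 328.1, 229.7]
ee_rot: [0.743, -0.67, 0.0, 0.001]
contact_force: [0.9, -0.9, -0.3]
gripper_width: 50.6
grasp_force: 0.0
```

```bash
cat >> h.py <<'E'
def wshank(g,C):
    """bottom-up view: shank-top points in wrist depth (z 48..56), clustered"""
    P=points(g,C); ok=(P[...,2]>44)&(P[...,2]<57); n,l=cv2.connectedComponents(ok.astype(np.uint8)); out=[]
    for i in range(1,n):
        p=P[l==i]
        if len(p)>=8 and np.ptp(p[:,0])<25 and np.ptp(p[:,1])<25: out.append(p[p[:,2]>49].mean(0).round(0).tolist()+[len(p)])
    return out
E
python3 - <<'E'
from h import *
print(read_state()["position"])
g,C=cam("wrist"); save(g,"w2"); P=points(g,C); print(pads(P,g["image"])); print(shanks(P,g["image"])); print(wshank(g,C))
g,C=cam("scene"); print(board(g,C)); P=points(g,C); print(pads(P,g["image"]))
f=lambda I: cv2.resize(I[225:300,270:345,::-1],None,fx=5,fy=5,interpolation=cv2.INTER_CUBIC)
cv2.imwrite("pics/p3.png",np.hstack([f(g["image"]),cv2.imread("pics/pawl2.png")]))
E
```

```text
[530.5847011  328.13970162 229.74502184]
[(668, 422, 53, 110), (626, 327, 31, 2672), (520, 382, 31, 1404), (452, 287, 23, 16), (428, 297, 28, 808)]
[[685.0, 219.0, 47.0, 291.0], [540.0, 278.0, 51.0, 131.0], [435.0, 292.0, 48.0, 188.0], [625.0, 326.0, 48.0, 183.0], [520.0, 380.0, 47.0, 166.0], [563.0, 486.0, 46.0, 177.0], [745.0, 598.0, 32.0, 13.0]]
[[686.0, 219.0, 52.0, 205], [540.0, 278.0, 52.0, 124], [434.0, 292.0, 52.0, 142], [626.0, 327.0, 52.0, 137], [520.0, 382.0, 52.0, 117], [563.0, 488.0, 52.0, 120]]
(0.0, array([-0.   , -0.001,  1.   ]), 1428, 11.4)
[(649, 422, 49, 202), (623, 327, 31, 1736), (533, 697, 16, 114), (536, 278, 31, 1450), (534, -277, 29, 1690), (521, 380, 32, 1808), (461, 688, 26, 190), (464, -375, 31, 1896), (431, 291, 30, 1748), (416, -296, 30, 1808)]
```

View pics/p3.png

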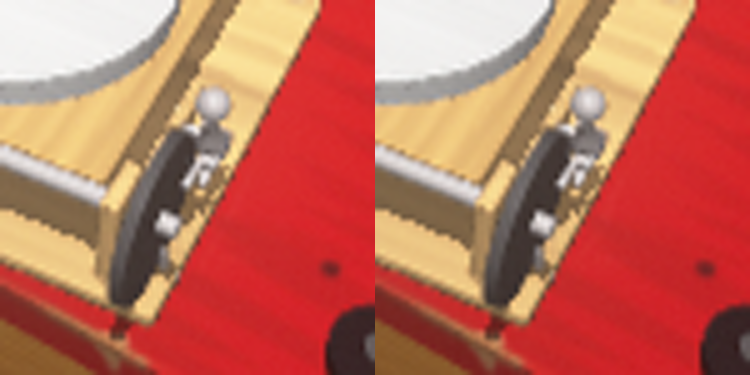

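Request:
servo_tool --rotation '[[0, 0, 0], [0, 0, 0], [0, 0, 0], [0, 0, 0], [0, 0, 0]]' --slide '[[0.045, -0.255, -0.15], [0.045, -0.255, -0.4], [0.045, -0.255, -0.65], [0.045, -0.255, -0.85], [0.045, -0.255, -0.85]]' --grip '[0.2, 0.2, 0.2, 0.2, 0.2]'

```text
clock: 8.7
position: [537.6, 276.1, 57.1]
ee_rot: [0.743, -0.67, -0.001, 0.004]
contact_force: [0.5, -0.2, 1.1]
gripper_width: 51.5
grasp_force: 0.0
```

Request:
servo_tool --rotation '[[0, 0, 0], [0, 0, 0], [0, 0, 0], [0, 0, 0], [0, 0, 0], [0, 0, 0], [0, 0, 0], [0, 0, 0]]' --slide '[[0, 0, -0.1], [0, 0, -0.194], [0, 0, -0.194], [0, 0, -0.194], [0, 0, -0.194], [0, 0, -0.194], [0, 0, -0.194], [0, 0, -0.194]]' --grip '[0.2, 0.2, 0.2, -1, -1, -1, -1, -1]'

```text
clock: 9.7
position: [539.9, 279.3, 23.1]
ee_rot: [0.743, -0.669, 0.0, -0.001]
contact_force: [-0.5, -0.8, 7.6]
gripper_width: 9.9
grasp_force: 58.6
```

Request:
servo_tool --rotation '[[0, 0, 0], [0, 0, 0], [0, 0, 0], [0, 0, 0], [0, 0, 0]]' --slide '[[0, 0, 0.15], [0, 0, 0.4], [0, 0, 0.65], [0, 0, 0.719], [0, 0, 0.719]]' --grip '[-1, -1, -1, -1, -1]'

```text
clock: 10.32
position: [538.9, 278.9, 165.9]
ee_rot: [0.743, -0.669, -0.0, -0.001]
contact_force: [-0.4, -0.0, -0.3]
gripper_width: 10.5
grasp_force: 58.5
```

```bash
python3 - <<'E'
from h import *
print(read_state()["position"])
g,C=cam("side"); save(g,"s4"); g,C=cam("wrist"); cv2.imwrite("pics/w4.png",g["image"][:,:,::-1])
E
```

```text
[538.89197133 278.87729633 165.88258494]
```

View pics/s4.png

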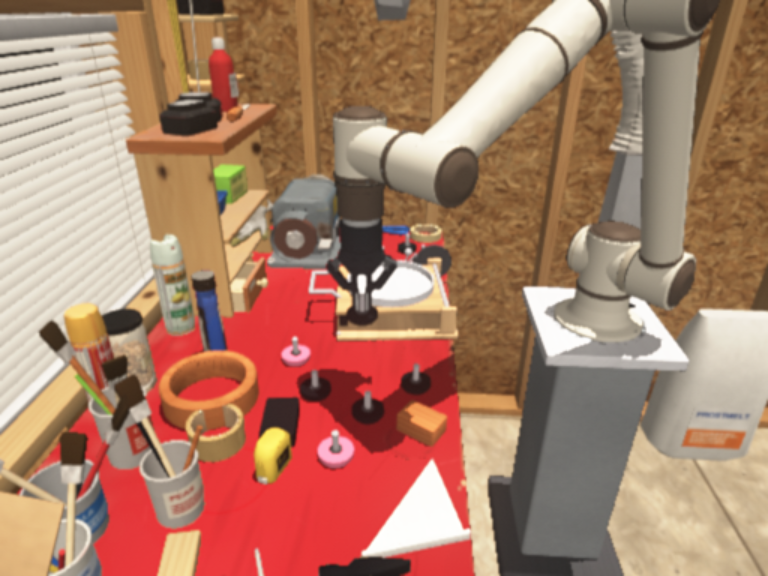

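The pad is held level in the gripper at (362,315). I'll carry it to the tray centre and release it.

Request:
servo_tool --rotation '[[0, 0, 0], [0, 0, 0], [0, 0, 0], [0, 0, 0]]' --slide '[[-0.025, -0.25, 0], [-0.05, -0.5, 0], [-0.075, -0.75, 0], [-0.1, -1, 0]]' --grip '[-1, -1, -1, -1]'

```text
clock: 10.92
position: [517.5, 76.8, 163.2]
ee_rot: [0.743, -0.669, -0.001, 0.002]
contact_force: [0.5, -0.3, -0.2]
gripper_width: 9.8
grasp_force: 58.5
```

Request:
servo_tool --rotation '[[0, 0, 0], [0, 0, 0], [0, 0, 0], [0, 0, 0], [0, 0, 0], [0, 0, 0], [0, 0, 0], [0, 0, 0]]' --slide '[[-0.05, -0.2, 0], [-0.1035, -0.38, 0], [-0.1035, -0.426, 0], [-0.1035, -0.426, -0.05], [-0.1035, -0.426, -0.2], [-0.1035, -0.426, -0.32], [-0.1035, -0.426, -0.359], [-0.1035, -0.426, -0.359]]' --grip '[-1, -1, -1, -1, -1, -1, -1, -1]'

```text
clock: 11.92
position: [498.6, -5.5, 93.3]
ee_rot: [0.744, -0.668, -0.0, 0.0]
contact_force: [0.3, -0.8, -1.0]
gripper_width: 9.9
grasp_force: 58.7
```

Request:
servo_tool --rotation '[[0, 0, 0], [0, 0, 0], [0, 0, 0], [0, 0, 0], [0, 0, 0], [0, 0, 0], [0, 0, 0], [0, 0, 0]]' --slide '[[0, 0, 0], [0, 0, 0], [0, 0, 0], [0, 0, 0.1], [0, 0, 0.35], [0, 0, 0.6], [0, 0, 0.684], [0, 0, 0.684]]' --grip '[-0.2, -0.2, -0.2, -0.2, -0.2, -0.2, -0.2, -0.2]'

```text
clock: 12.92
position: [498.9, -6.3, 231.7]
ee_rot: [0.743, -0.669, 0.001, -0.002]
contact_force: [-0.8, -0.6, 0.0]
gripper_width: 34.2
grasp_force: 0.0
```

```bash
python3 - <<'E'
from h import *
print(read_state()["position"])
g,C=cam("wrist"); save(g,"w5"); P=points(g,C); np.savez("w5.npz",P=P,img=g["image"])
J=g["image"].astype(int)
k=(P[...,2]>110)&(P[...,2]<130)&(abs(P[...,0]-498)<30)&(abs(P[...,1]+6)<40); print("shank",P[k].mean(0),k.sum())
k=(P[...,2]>84)&(P[...,2]<95)&(np.hypot(P[...,0]-498,P[...,1]+6)<115)&(np.hypot(P[...,0]-498,P[...,1]+6)>90)
q=P[k][:,:2]; A=np.c_[2*q,np.ones(len(q))]; s=np.linalg.lstsq(A,(q**2).sum(1),rcond=None)[0]; print("rim centre",s[:2],np.sqrt(s[2]+s[:2]@s[:2]),len(q))
k=(P[...,2]>82)&(P[...,2]<90)&(np.hypot(P[...,0]-498,P[...,1]+6)<40)&(J.max(2)<80); q=P[k][:,:2]; print("disc",cv2.minEnclosingCircle(q.astype(np.float32)))
E
```

```text
[498.91761862  -6.32657982 231.72859578]
shank [498.75733852  -7.77297731 121.00424389] 210
rim centre [498.59933619  -6.97625093] 101.21092330303155 3525
disc ((498.9532165527344, -7.084729194641113), 29.47930335998535)
```

View pics/w5.png

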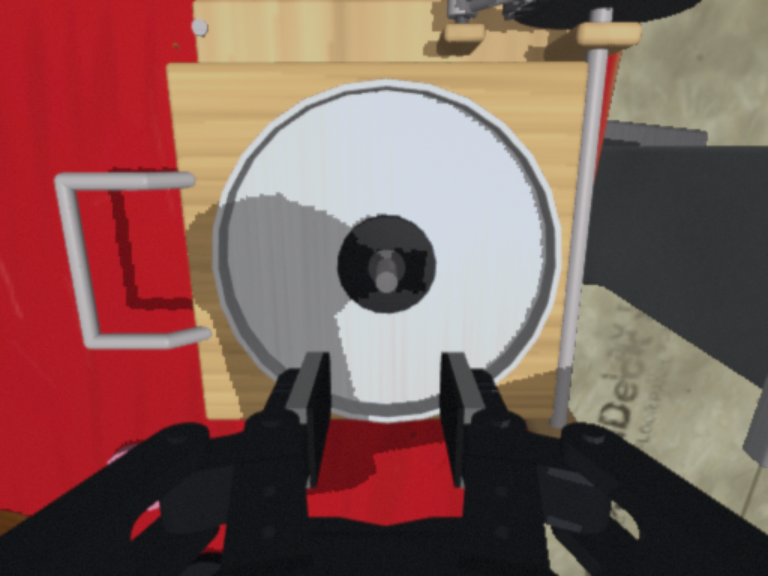

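The pad is centred in the tray: the disc is at (386,263) px and the rim centre measures (498.6,-7.0). Next pad, at (520,381).

Request:
servo_tool --rotation '[[0, 0, 0], [0, 0, 0], [0, 0, 0], [0, 0, 0]]' --slide '[[0.01, 0.25, 0], [0.025, 0.5, 0], [0.04, 0.75, 0], [0.05, 1, 0]]' --grip '[0.2, 0.2, 0.2, 0.2]'

```text
clock: 13.48
position: [507.5, 194.7, 228.3]
ee_rot: [0.743, -0.669, -0.0, 0.002]
contact_force: [0.8, 0.6, -0.3]
gripper_width: 51.4
grasp_force: 0.0
```

Request:
servo_tool --rotation '[[0, 0, 0], [0, 0, 0], [0, 0, 0], [0, 0, 0], [0, 0, 0], [0, 0, 0], [0, 0, 0]]' --slide '[[0.02, 0.25, 0], [0.04, 0.5, 0], [0.05, 0.75, 0], [0.0585, 0.9385, 0], [0.0585, 0.9385, -0.2], [0.0585, 0.9385, -0.5], [0.0585, 0.9385, -0.5]]' --grip '[0.2, 0.2, 0.2, 0.2, 0.2, 0.2, 0.2]'

```text
clock: 14.35
position: [516.6, 377.9, 123.2]
ee_rot: [0.743, -0.669, -0.0, 0.008]
contact_force: [0.4, 0.8, 0.7]
gripper_width: 51.1
grasp_force: 0.0
```

```bash
cat > chk.py <<'E'
from h import *
for n in ["scene","side","wrist"]:
    g,C=cam(n); P=points(g,C); I=g["image"]
    print(n,[p[:2] for p in pads(P,I) if p[3]>700 and p[2]<36],"sh",[tuple(int(v) for v in s[:2]) for s in shanks(P,I) if 400<s[0]<700 and abs(s[1])<450])
print(read_state()["position"].round(1),read_state()["gripper_width"])
E
python3 chk.py
```

```text
scene [(623, 325), (534, -277), (519, 381), (465, -375), (431, 290), (417, -296)] sh [(624, 325), (684, 215), (518, 379), (431, 290), (465, -166), (534, -277), (446, -171), (424, -167), (416, -297), (463, -375)]
side [(623, 332), (518, 386), (433, 296)] sh [(599, 99), (684, 223), (432, 297), (624, 331), (518, 387)]
wrist [(626, 327), (520, 382)] sh [(435, 293), (624, 327), (520, 380)]
[521.2 382.  132.1] 51.13525315909587
```

Request:
servo_tool --rotation '[[0, 0, 0], [0, 0, 0], [0, 0, 0], [0, 0, 0], [0, 0, 0], [0, 0, 0], [0, 0, 0], [0, 0, 0]]' --slide '[[0, 0, -0.25], [0, 0, -0.48], [0, 0, -0.53], [0, 0, -0.53], [0, 0, -0.53], [0, 0, -0.53], [0, 0, -0.53], [0, 0, -0.53]]' --grip '[0.2, 0.2, 0.2, 0.2, -1, -1, -1, -1]'

```text
clock: 15.5
position: [520.9, 382.1, 26.3]
ee_rot: [0.743, -0.669, 0.0, -0.002]
contact_force: [-0.9, -0.5, 5.6]
gripper_width: 9.7
grasp_force: 58.6
```

Request:
servo_tool --rotation '[[0, 0, 0], [0, 0, 0], [0, 0, 0], [0, 0, 0], [0, 0, 0], [0, 0, 0], [0, 0, 0], [0, 0, 0]]' --slide '[[0, 0, 0], [0, 0, 0.2], [0, 0, 0.5], [0, 0, 0.7], [-0.02, -0.25, 0.7], [-0.04, -0.5, 0.7], [-0.06, -0.75, 0.7], [-0.07, -1, 0.7]]' --grip '[-1, -1, -1, -1, -1, -1, -1, -1]'

```text
clock: 16.5
position: [505.3, 179.6, 164.4]
ee_rot: [0.743, -0.669, -0.0, 0.0]
contact_force: [-0.0, -0.5, -0.3]
gripper_width: 9.9
grasp_force: 58.6
```

Request:
servo_tool --rotation '[[0, 0, 0], [0, 0, 0], [0, 0, 0], [0, 0, 0], [0, 0, 0], [0, 0, 0], [0, 0, 0], [0, 0, 0]]' --slide '[[-0.03, -0.25, 0], [-0.05, -0.5, 0], [-0.072, -0.6215, 0], [-0.072, -0.6215, 0], [-0.072, -0.6215, -0.15], [-0.072, -0.6215, -0.28], [-0.072, -0.6215, -0.345], [-0.072, -0.6215, -0.345]]' --grip '[-1, -1, -1, -1, -1, -1, -1, -1]'

```text
clock: 17.5
position: [492.4, 57.9, 96.2]
ee_rot: [0.744, -0.668, 0.001, -0.0]
contact_force: [-0.3, -1.0, 2.8]
gripper_width: 10.0
grasp_force: 59.1
```

Request:
servo_tool --rotation '[[0, 0, 0], [0, 0, 0], [0, 0, 0], [0, 0, 0], [0, 0, 0], [0, 0, 0], [0, 0, 0]]' --slide '[[0, 0, 0], [0, 0, 0], [0, 0, 0], [0, 0, 0], [0, 0, 0.1], [0, 0, 0.3], [0, 0, 0.35]]' --grip '[-1, -0.2, -0.2, -0.2, -0.2, -0.2, -0.2]'

```text
clock: 18.38
position: [493.0, 57.4, 167.7]
ee_rot: [0.743, -0.669, 0.001, -0.002]
contact_force: [0.4, -0.7, -0.8]
gripper_width: 34.7
grasp_force: 0.0
```

Request:
servo_tool --rotation '[[0, 0, 0], [0, 0, 0], [0, 0, 0], [0, 0, 0]]' --slide '[[0.165, 0.25, 0], [0.33, 0.5, 0], [0.5, 0.75, 0], [0.6645, 1, 0]]' --grip '[0.2, 0.2, 0.2, 0.2]'

```text
clock: 18.88
position: [625.1, 258.3, 164.3]
ee_rot: [0.743, -0.669, -0.0, 0.001]
contact_force: [0.5, -0.3, 0.5]
gripper_width: 51.2
grasp_force: 0.0
```

Request:
servo_tool --rotation '[[0, 0, 0], [0, 0, 0], [0, 0, 0], [0, 0, 0]]' --slide '[[0, 0.2, 0], [0, 0.349, -0.1], [0, 0.349, -0.175], [0, 0.349, -0.175]]' --grip '[0.2, 0.2, 0.2, 0.2]'

```text
clock: 19.38
position: [623.3, 325.5, 127.6]
ee_rot: [0.743, -0.669, -0.001, 0.003]
contact_force: [0.6, 0.2, -0.3]
gripper_width: 51.2
grasp_force: 0.0
```

```bash
cat >> chk.py <<'E'
def tray(n):
    g,C=cam(n); P=points(g,C); I=g["image"].astype(int)
    r=np.hypot(P[...,0]-498.5,P[...,1]+6.6); k=(r<98)&(P[...,2]>98)&(P[...,2]<130)&(I.max(2)-I.min(2)<40)
    m,l=cv2.connectedComponents(k.astype(np.uint8)); print("tray",n,[P[l==i][:,:].mean(0).round(0).tolist()+[int((l==i).sum())] for i in range(1,m) if (l==i).sum()>5])
tray("scene"); tray("side")
E
python3 chk.py
```

```text
scene [(626, 325), (534, -278), (466, -374), (434, 291), (417, -296)] sh [(624, 325), (684, 215), (431, 290), (464, -167), (533, -277), (446, -171), (424, -167), (416, -297), (464, -375)]
side [(625, 331), (430, 295)] sh [(463, -371), (534, -272), (598, 99), (684, 223), (432, 297), (624, 332)]
wrist [(627, 327), (435, 293)] sh [(686, 220), (438, 293), (626, 326)]
[625.  325.9 131.2] 51.36456787231012
tray scene [[490.0, 56.0, 114.0, 33], [496.0, -8.0, 114.0, 34]]
tray side [[497.0, -2.0, 112.0, 19], [490.0, 62.0, 110.0, 21]]
```

Request:
servo_tool --rotation '[[0, 0, 0], [0, 0, 0], [0, 0, 0], [0, 0, 0], [0, 0, 0], [0, 0, 0], [0, 0, 0], [0, 0, 0]]' --slide '[[0, 0, -0.25], [0, 0, -0.48], [0, 0, -0.53], [0, 0, -0.53], [0, 0, -0.53], [0, 0, -0.53], [0, 0, -0.53], [0, 0, -0.53]]' --grip '[0.2, 0.2, 0.2, 0.2, -1, -1, -1, -1]'

```text
clock: 20.62
position: [625.5, 327.4, 26.3]
ee_rot: [0.743, -0.669, 0.001, -0.002]
contact_force: [-0.6, -0.1, 6.5]
gripper_width: 9.8
grasp_force: 58.8
```

Request:
servo_tool --rotation '[[0, 0, 0], [0, 0, 0], [0, 0, 0], [0, 0, 0], [0, 0, 0], [0, 0, 0], [0, 0, 0], [0, 0, 0]]' --slide '[[0, 0, 0], [0, 0, 0.2], [0, 0, 0.5], [0, 0, 0.7], [-0.06, -0.25, 0.7], [-0.12, -0.5, 0.7], [-0.18, -0.75, 0.7], [-0.25, -1, 0.7]]' --grip '[-1, -1, -1, -1, -1, -1, -1, -1]'

```text
clock: 21.62
position: [573.5, 125.1, 164.0]
ee_rot: [0.743, -0.669, -0.0, 0.0]
contact_force: [0.7, -0.5, 0.6]
gripper_width: 9.8
grasp_force: 58.7
```

Request:
servo_tool --rotation '[[0, 0, 0], [0, 0, 0], [0, 0, 0], [0, 0, 0], [0, 0, 0], [0, 0, 0], [0, 0, 0], [0, 0, 0]]' --slide '[[-0.06, -0.25, 0], [-0.121, -0.48, 0], [-0.121, -0.48, 0], [-0.121, -0.48, 0], [-0.121, -0.48, -0.15], [-0.121, -0.48, -0.28], [-0.121, -0.48, -0.342], [-0.121, -0.48, -0.342]]' --grip '[-1, -1, -1, -1, -1, -1, -1, -1]'

```text
clock: 22.62
position: [551.1, 31.9, 96.5]
ee_rot: [0.744, -0.668, 0.0, -0.0]
contact_force: [0.3, 0.1, -0.5]
gripper_width: 10.0
grasp_force: 59.1
```

Request:
servo_tool --rotation '[[0, 0, 0], [0, 0, 0], [0, 0, 0], [0, 0, 0], [0, 0, 0], [0, 0, 0], [0, 0, 0]]' --slide '[[0, 0, 0], [0, 0, 0], [0, 0, 0], [0, 0, 0], [0, 0, 0.1], [0, 0, 0.3], [0, 0, 0.35]]' --grip '[-1, -0.2, -0.2, -0.2, -0.2, -0.2, -0.2]'

```text
clock: 23.5
position: [551.8, 31.0, 168.7]
ee_rot: [0.743, -0.669, 0.002, -0.002]
contact_force: [0.4, -0.3, 0.0]
gripper_width: 34.3
grasp_force: 0.0
```

Request:
servo_tool --rotation '[[0, 0, 0], [0, 0, 0], [0, 0, 0], [0, 0, 0]]' --slide '[[-0.147, 0.25, 0], [-0.294, 0.5, 0], [-0.44, 0.75, 0], [-0.589, 1, 0]]' --grip '[0.2, 0.2, 0.2, 0.2]'

```text
clock: 24.0
position: [431.1, 231.8, 165.5]
ee_rot: [0.743, -0.669, -0.0, 0.0]
contact_force: [0.9, 0.7, 0.5]
gripper_width: 50.9
grasp_force: 0.0
```

Request:
servo_tool --rotation '[[0, 0, 0], [0, 0, 0], [0, 0, 0], [0, 0, 0]]' --slide '[[0, 0.2, 0], [0, 0.31, -0.1], [0, 0.31, -0.178], [0, 0.31, -0.178]]' --grip '[0.2, 0.2, 0.2, 0.2]'

```text
clock: 24.5
position: [431.4, 292.0, 128.6]
ee_rot: [0.743, -0.669, -0.0, 0.002]
contact_force: [0.6, 0.1, 0.2]
gripper_width: 51.4
grasp_force: 0.0
```

```bash
python3 chk.py
```

```text
scene [(534, -276), (465, -375), (433, 291), (418, -295)] sh [(691, 409), (684, 215), (431, 290), (533, -277), (423, -167), (416, -296), (463, -375)]
side [(432, 295)] sh [(534, -271), (598, 99), (684, 222), (432, 298)]
wrist [(434, 293)] sh [(433, 291)]
[432.8 292.6 130.8] 51.44556285641127
tray scene [[548.0, 29.0, 112.0, 31], [490.0, 56.0, 114.0, 32], [496.0, -8.0, 113.0, 35]]
tray side [[497.0, -1.0, 111.0, 21], [549.0, 35.0, 111.0, 26]]
```

Request:
servo_tool --rotation '[[0, 0, 0], [0, 0, 0], [0, 0, 0], [0, 0, 0], [0, 0, 0], [0, 0, 0], [0, 0, 0], [0, 0, 0]]' --slide '[[0, 0, -0.25], [0, 0, -0.48], [0, 0, -0.53], [0, 0, -0.53], [0, 0, -0.53], [0, 0, -0.53], [0, 0, -0.53], [0, 0, -0.53]]' --grip '[0.2, 0.2, 0.2, 0.2, -1, -1, -1, -1]'

```text
clock: 25.75
position: [433.3, 293.6, 25.9]
ee_rot: [0.743, -0.669, 0.0, -0.001]
contact_force: [-0.7, -0.2, 6.1]
gripper_width: 9.7
grasp_force: 58.6
```

Request:
servo_tool --rotation '[[0, 0, 0], [0, 0, 0], [0, 0, 0], [0, 0, 0], [0, 0, 0], [0, 0, 0], [0, 0, 0], [0, 0, 0]]' --slide '[[0, 0, 0], [0, 0, 0.2], [0, 0, 0.5], [0, 0, 0.7], [0, -0.25, 0.7], [0, -0.5, 0.7], [0, -0.75, 0.7], [0, -1, 0.7]]' --grip '[-1, -1, -1, -1, -1, -1, -1, -1]'

```text
clock: 26.75
position: [432.0, 91.2, 164.6]
ee_rot: [0.743, -0.669, 0.0, -0.0]
contact_force: [0.9, -1.0, -0.5]
gripper_width: 10.2
grasp_force: 58.7
```

Request:
servo_tool --rotation '[[0, 0, 0], [0, 0, 0], [0, 0, 0], [0, 0, 0], [0, 0, 0], [0, 0, 0], [0, 0, 0], [0, 0, 0]]' --slide '[[0.02, -0.2, 0], [0.0375, -0.368, 0], [0.0375, -0.368, 0], [0.0375, -0.368, 0], [0.0375, -0.368, -0.15], [0.0375, -0.368, -0.28], [0.0375, -0.368, -0.342], [0.0375, -0.368, -0.342]]' --grip '[-1, -1, -1, -1, -1, -1, -1, -1]'

```text
clock: 27.75
position: [440.5, 20.0, 96.3]
ee_rot: [0.744, -0.668, 0.0, -0.0]
contact_force: [0.2, 0.5, -0.8]
gripper_width: 10.1
grasp_force: 59.2
```

Request:
servo_tool --rotation '[[0, 0, 0], [0, 0, 0], [0, 0, 0], [0, 0, 0], [0, 0, 0], [0, 0, 0], [0, 0, 0]]' --slide '[[0, 0, 0], [0, 0, 0], [0, 0, 0], [0, 0, 0], [0, 0, 0.1], [0, 0, 0.3], [0, 0, 0.35]]' --grip '[-1, -0.2, -0.2, -0.2, -0.2, -0.2, -0.2]'

```text
clock: 28.62
position: [441.4, 19.5, 168.2]
ee_rot: [0.743, -0.669, 0.001, -0.002]
contact_force: [-0.2, -0.2, -0.5]
gripper_width: 34.3
grasp_force: 0.0
```

Request:
servo_tool --rotation '[[0, 0, 0], [0, 0, 0], [0, 0, 0], [0, 0, 0]]' --slide '[[0.08, -0.25, 0], [0.16, -0.5, 0], [0.24, -0.75, 0], [0.32, -1, 0]]' --grip '[0.2, 0.2, 0.2, 0.2]'

```text
clock: 29.12
position: [503.9, -182.4, 165.2]
ee_rot: [0.743, -0.669, -0.001, 0.0]
contact_force: [0.6, 0.3, 0.2]
gripper_width: 51.3
grasp_force: 0.0
```

Request:
servo_tool --rotation '[[0, 0, 0], [0, 0, 0], [0, 0, 0], [0, 0, 0], [0, 0, 0]]' --slide '[[0.08, -0.24, 0], [0.155, -0.475, 0], [0.155, -0.475, -0.1], [0.155, -0.475, -0.178], [0.155, -0.475, -0.178]]' --grip '[0.2, 0.2, 0.2, 0.2, 0.2]'

```text
clock: 29.75
position: [533.6, -275.2, 128.3]
ee_rot: [0.743, -0.669, -0.002, 0.001]
contact_force: [0.6, 0.3, 0.1]
gripper_width: 51.3
grasp_force: 0.0
```

```bash
python3 chk.py
```

```text
scene [(535, -276), (466, -375), (417, -296)] sh [(684, 215), (534, -276), (424, -167), (416, -296), (463, -375)]
side [] sh [(463, -370), (533, -270), (598, 100), (684, 222)]
wrist [(536, -276)] sh [(680, -371), (468, -374), (686, -313), (421, -297), (536, -278), (688, -259), (681, -250), (474, -168)]
[ 535.5 -275.5  131. ] 51.22629504651539
tray scene [[548.0, 29.0, 112.0, 31], [490.0, 56.0, 114.0, 34], [496.0, -8.0, 114.0, 36], [439.0, 16.0, 115.0, 32]]
tray side [[497.0, -1.0, 112.0, 20], [549.0, 35.0, 111.0, 26], [439.0, 23.0, 111.0, 27], [491.0, 62.0, 111.0, 20]]
```

Request:
servo_tool --rotation '[[0, 0, 0], [0, 0, 0], [0, 0, 0], [0, 0, 0], [0, 0, 0], [0, 0, 0], [0, 0, 0], [0, 0, 0]]' --slide '[[0, 0, -0.1], [0, 0, -0.35], [0, 0, -0.53], [0, 0, -0.53], [0, 0, -0.53], [0, 0, -0.53], [0, 0, -0.53], [0, 0, -0.53]]' --grip '[-0.15, -0.15, -0.15, -0.15, -1, -1, -1, -1]'

```text
clock: 31.0
position: [536.7, -276.3, 26.6]
ee_rot: [0.743, -0.669, 0.002, -0.001]
contact_force: [-0.2, 0.8, 6.4]
gripper_width: 10.0
grasp_force: 59.2
```

Request:
servo_tool --rotation '[[0, 0, 0], [0, 0, 0], [0, 0, 0], [0, 0, 0], [0, 0, 0], [0, 0, 0], [0, 0, 0], [0, 0, 0]]' --slide '[[0, 0, 0], [0, 0, 0.2], [0, 0, 0.5], [0, 0, 0.7], [0.015, 0.25, 0.7], [0.03, 0.5, 0.7], [0.045, 0.75, 0.7], [0.06, 1, 0.7]]' --grip '[-1, -1, -1, -1, -1, -1, -1, -1]'

```text
clock: 32.0
position: [546.5, -74.4, 164.6]
ee_rot: [0.743, -0.669, -0.0, -0.0]
contact_force: [0.3, 0.6, -0.6]
gripper_width: 9.7
grasp_force: 58.7
```

Request:
servo_tool --rotation '[[0, 0, 0], [0, 0, 0], [0, 0, 0], [0, 0, 0], [0, 0, 0], [0, 0, 0], [0, 0, 0], [0, 0, 0]]' --slide '[[0.05, 0.215, 0], [0.05, 0.215, 0], [0.05, 0.215, 0], [0.05, 0.215, 0], [0.05, 0.215, -0.15], [0.05, 0.215, -0.28], [0.05, 0.215, -0.342], [0.05, 0.215, -0.342]]' --grip '[-1, -1, -1, -1, -1, -1, -1, -1]'

```text
clock: 33.0
position: [557.4, -33.6, 96.8]
ee_rot: [0.743, -0.669, 0.001, -0.0]
contact_force: [-0.2, -1.1, 0.4]
gripper_width: 9.7
grasp_force: 58.9
```

Request:
servo_tool --rotation '[[0, 0, 0], [0, 0, 0], [0, 0, 0], [0, 0, 0], [0, 0, 0], [0, 0, 0], [0, 0, 0]]' --slide '[[0, 0, 0], [0, 0, 0], [0, 0, 0], [0, 0, 0], [0, 0, 0.1], [0, 0, 0.3], [0, 0, 0.35]]' --grip '[-1, -0.2, -0.2, -0.2, -0.2, -0.2, -0.2]'

```text
clock: 33.88
position: [558.5, -32.7, 168.6]
ee_rot: [0.743, -0.669, 0.002, -0.002]
contact_force: [-0.4, 0.1, -0.7]
gripper_width: 34.2
grasp_force: 0.0
```

Request:
servo_tool --rotation '[[0, 0, 0], [0, 0, 0], [0, 0, 0], [0, 0, 0]]' --slide '[[-0.06, -0.25, 0], [-0.12, -0.5, 0], [-0.18, -0.75, 0], [-0.25, -1, 0]]' --grip '[0, 0, 0, 0]'

```text
clock: 34.38
position: [506.2, -234.1, 165.3]
ee_rot: [0.743, -0.669, -0.0, 0.0]
contact_force: [0.6, -0.7, 0.2]
gripper_width: 42.4
grasp_force: 0.0
```

Request:
servo_tool --rotation '[[0, 0, 0], [0, 0, 0], [0, 0, 0], [0, 0, 0], [0, 0, 0], [0, 0, 0]]' --slide '[[-0.07, -0.24, 0], [-0.14, -0.48, 0], [-0.2025, -0.7045, 0], [-0.2025, -0.7045, -0.1], [-0.2025, -0.7045, -0.178], [-0.2025, -0.7045, -0.178]]' --grip '[0, 0, 0, 0, 0, 0]'

```text
clock: 35.12
position: [465.5, -372.8, 128.4]
ee_rot: [0.743, -0.669, -0.002, 0.001]
contact_force: [0.2, 0.2, -0.5]
gripper_width: 42.4
grasp_force: 0.0
```

```bash
python3 chk.py
```

```text
scene [(466, -375), (418, -296)] sh [(684, 215), (423, -167), (416, -296), (464, -375)]
side [] sh [(463, -368), (422, -157), (597, 100), (684, 223)]
wrist [(466, -375), (421, -296)] sh [(466, -376), (422, -297)]
[ 467.2 -373.5  130.9] 42.7208858523724
tray scene [[548.0, 30.0, 113.0, 29], [490.0, 56.0, 113.0, 32], [555.0, -34.0, 114.0, 32], [496.0, -8.0, 115.0, 33], [438.0, 16.0, 114.0, 34]]
tray side [[555.0, -30.0, 111.0, 24], [497.0, -3.0, 110.0, 21], [549.0, 35.0, 111.0, 25], [439.0, 22.0, 112.0, 24], [490.0, 64.0, 111.0, 21]]
```

Request:
servo_tool --rotation '[[0, 0, 0], [0, 0, 0], [0, 0, 0], [0, 0, 0], [0, 0, 0], [0, 0, 0], [0, 0, 0], [0, 0, 0]]' --slide '[[0, 0, -0.25], [0, 0, -0.48], [0, 0, -0.53], [0, 0, -0.53], [0, 0, -0.53], [0, 0, -0.53], [0, 0, -0.53], [0, 0, -0.53]]' --grip '[0, 0, 0, 0, -1, -1, -1, -1]'

```text
clock: 36.38
position: [467.8, -374.4, 26.5]
ee_rot: [0.743, -0.669, 0.002, -0.0]
contact_force: [0.2, 1.3, 7.1]
gripper_width: 10.1
grasp_force: 58.7
```

Request:
servo_tool --rotation '[[0, 0, 0], [0, 0, 0], [0, 0, 0], [0, 0, 0], [0, 0, 0], [0, 0, 0], [0, 0, 0], [0, 0, 0]]' --slide '[[0, 0, 0], [0, 0, 0.2], [0, 0, 0.5], [0, 0, 0.7], [0.025, 0.25, 0.7], [0.05, 0.5, 0.7], [0.075, 0.75, 0.7], [0.1, 1, 0.7]]' --grip '[-1, -1, -1, -1, -1, -1, -1, -1]'

```text
clock: 37.38
position: [486.3, -172.3, 164.7]
ee_rot: [0.743, -0.669, 0.0, -0.0]
contact_force: [0.3, -0.6, -0.5]
gripper_width: 10.1
grasp_force: 58.6
```

Request:
servo_tool --rotation '[[0, 0, 0], [0, 0, 0], [0, 0, 0], [0, 0, 0], [0, 0, 0], [0, 0, 0], [0, 0, 0], [0, 0, 0]]' --slide '[[0.05, 0.25, 0], [0.0935, 0.5165, 0], [0.0935, 0.5165, 0], [0.0935, 0.5165, 0], [0.0935, 0.5165, -0.15], [0.0935, 0.5165, -0.28], [0.0935, 0.5165, -0.342], [0.0935, 0.5165, -0.342]]' --grip '[-1, -1, -1, -1, -1, -1, -1, -1]'

```text
clock: 38.38
position: [505.5, -71.5, 96.7]
ee_rot: [0.743, -0.669, 0.0, -0.0]
contact_force: [0.1, 0.3, -1.8]
gripper_width: 10.0
grasp_force: 59.1
```

Request:
servo_tool --rotation '[[0, 0, 0], [0, 0, 0], [0, 0, 0], [0, 0, 0], [0, 0, 0], [0, 0, 0], [0, 0, 0]]' --slide '[[0, 0, 0], [0, 0, 0], [0, 0, 0], [0, 0, 0], [0, 0, 0.1], [0, 0, 0.3], [0, 0, 0.35]]' --grip '[-1, -0.2, -0.2, -0.2, -0.2, -0.2, -0.2]'

```text
clock: 39.25
position: [506.7, -70.3, 168.5]
ee_rot: [0.743, -0.669, 0.002, -0.002]
contact_force: [0.3, -0.1, -0.2]
gripper_width: 34.4
grasp_force: 0.0
```

Request:
servo_tool --rotation '[[0, 0, 0], [0, 0, 0], [0, 0, 0], [0, 0, 0]]' --slide '[[-0.09, -0.25, 0], [-0.18, -0.5, 0], [-0.28, -0.75, 0], [-0.38, -1, 0]]' --grip '[0, 0, 0, 0]'

```text
clock: 39.75
position: [428.1, -271.7, 165.4]
ee_rot: [0.743, -0.669, -0.0, 0.0]
contact_force: [0.5, -0.2, -0.0]
gripper_width: 42.5
grasp_force: 0.0
```

Request:
servo_tool --rotation '[[0, 0, 0], [0, 0, 0], [0, 0, 0], [0, 0, 0], [0, 0, 0]]' --slide '[[-0.046, -0.129, 0], [-0.046, -0.129, 0], [-0.046, -0.129, -0.1], [-0.046, -0.129, -0.178], [-0.046, -0.129, -0.178]]' --grip '[0, 0, 0, 0, 0]'

```text
clock: 40.38
position: [419.3, -295.1, 129.0]
ee_rot: [0.744, -0.669, -0.002, 0.001]
contact_force: [-0.5, -0.5, 0.1]
gripper_width: 42.6
grasp_force: 0.0
```

```bash
python3 chk.py
```

```text
scene [(420, -296)] sh [(684, 215), (467, -167), (446, -171), (423, -167), (416, -296)]
side [] sh [(598, 99), (684, 222)]
wrist [(419, -296)] sh [(419, -297)]
[ 420.7 -295.9  130.9] 42.71576863059639
tray scene [[548.0, 30.0, 113.0, 29], [490.0, 56.0, 114.0, 33], [554.0, -34.0, 114.0, 32], [496.0, -8.0, 114.0, 34], [439.0, 17.0, 114.0, 35], [503.0, -73.0, 114.0, 36]]
tray side [[500.0, -28.0, 111.0, 33], [555.0, -28.0, 109.0, 22], [549.0, 35.0, 112.0, 24], [439.0, 23.0, 112.0, 26], [490.0, 63.0, 111.0, 21]]
```

Request:
servo_tool --rotation '[[0, 0, 0], [0, 0, 0], [0, 0, 0], [0, 0, 0], [0, 0, 0], [0, 0, 0], [0, 0, 0], [0, 0, 0]]' --slide '[[0, 0, -0.25], [0, 0, -0.48], [0, 0, -0.53], [0, 0, -0.53], [0, 0, -0.53], [0, 0, -0.53], [0, 0, -0.53], [0, 0, -0.53]]' --grip '[0, 0, 0, 0, -1, -1, -1, -1]'

```text
clock: 41.62
position: [421.3, -296.7, 26.2]
ee_rot: [0.743, -0.669, 0.002, -0.001]
contact_force: [-0.5, 1.0, 7.6]
gripper_width: 10.2
grasp_force: 58.7
```

Request:
servo_tool --rotation '[[0, 0, 0], [0, 0, 0], [0, 0, 0], [0, 0, 0], [0, 0, 0], [0, 0, 0], [0, 0, 0], [0, 0, 0]]' --slide '[[0, 0, 0], [0, 0, 0.2], [0, 0, 0.5], [0, 0, 0.7], [0.015, 0.25, 0.7], [0.03, 0.5, 0.7], [0.05, 0.75, 0.7], [0.07, 1, 0.7]]' --grip '[-1, -1, -1, -1, -1, -1, -1, -1]'

```text
clock: 42.62
position: [433.8, -94.8, 164.9]
ee_rot: [0.743, -0.669, 0.0, -0.001]
contact_force: [1.0, 0.2, 0.3]
gripper_width: 9.9
grasp_force: 58.6
```

Request:
servo_tool --rotation '[[0, 0, 0], [0, 0, 0], [0, 0, 0], [0, 0, 0], [0, 0, 0], [0, 0, 0], [0, 0, 0], [0, 0, 0]]' --slide '[[0.0635, 0.259, 0], [0.0635, 0.259, 0], [0.0635, 0.259, 0], [0.0635, 0.259, 0], [0.0635, 0.259, -0.15], [0.0635, 0.259, -0.28], [0.0635, 0.259, -0.342], [0.0635, 0.259, -0.342]]' --grip '[-1, -1, -1, -1, -1, -1, -1, -1]'

```text
clock: 43.62
position: [447.1, -45.2, 96.4]
ee_rot: [0.743, -0.669, 0.0, -0.0]
contact_force: [0.2, -0.1, 0.0]
gripper_width: 9.8
grasp_force: 59.2
```

Request:
servo_tool --rotation '[[0, 0, 0], [0, 0, 0], [0, 0, 0], [0, 0, 0], [0, 0, 0], [0, 0, 0], [0, 0, 0]]' --slide '[[0, 0, 0], [0, 0, 0], [0, 0, 0], [0, 0, 0], [0, 0, 0.1], [0, 0, 0.3], [0, 0, 0.35]]' --grip '[-1, -0.2, -0.2, -0.2, -0.2, -0.2, -0.2]'

```text
clock: 44.5
position: [448.1, -44.2, 168.2]
ee_rot: [0.743, -0.669, 0.002, -0.002]
contact_force: [-0.2, 0.1, 1.0]
gripper_width: 33.9
grasp_force: 0.0
```

Request:
servo_tool --rotation '[[0, 0, 0], [0, 0, 0], [0, 0, 0], [0, 0, 0]]' --slide '[[0.1, 0.08, 0.2], [0.2575, 0.19, 0.345], [0.2575, 0.19, 0.345], [0.2575, 0.19, 0.345]]' --grip '[0, 0, 0, 0]'

```text
clock: 45.0
position: [497.0, -6.5, 233.5]
ee_rot: [0.743, -0.669, -0.001, 0.001]
contact_force: [-0.2, -0.0, -1.2]
gripper_width: 42.9
grasp_force: 0.0
```

```bash
python3 chk.py; python3 - <<'E'
from h import *
g,C=cam("wrist"); save(g,"w7"); P=points(g,C)
r=np.hypot(P[...,0]-498.5,P[...,1]+6.6); k=((r<98)&(P[...,2]>116)&(P[...,2]<128)).astype(np.uint8)
n,l=cv2.connectedComponents(k)
print([P[l==i].mean(0).round(1).tolist() for i in range(1,n) if (l==i).sum()>20])
g,C=cam("scene"); print(board(g,C))
E
```

```text
scene [] sh [(684, 215), (424, -167)]
side [] sh [(597, 100), (684, 222)]
wrist [] sh [(471, -155), (470, -138), (409, -143), (403, -140), (407, -141)]
[497.   -7.  233.7] 42.80582155113726
tray scene [[548.0, 30.0, 113.0, 29], [490.0, 56.0, 114.0, 33], [554.0, -34.0, 114.0, 32], [496.0, -8.0, 114.0, 34], [438.0, 16.0, 115.0, 34], [503.0, -73.0, 114.0, 34], [444.0, -45.0, 115.0, 33]]
tray side [[499.0, -28.0, 110.0, 37], [441.0, -2.0, 112.0, 43], [555.0, -29.0, 108.0, 20], [549.0, 35.0, 111.0, 26], [490.0, 63.0, 111.0, 21]]
[[505.4, -71.0, 122.5], [556.6, -33.3, 122.0], [447.2, -43.7, 122.0], [498.5, -7.3, 121.9], [440.9, 17.9, 121.7], [550.3, 30.4, 121.7], [492.0, 56.9, 121.5]]
(-0.113, array([ 0.113, -0.041,  0.993]), 20, 34.4)
```

View pics/w7.png

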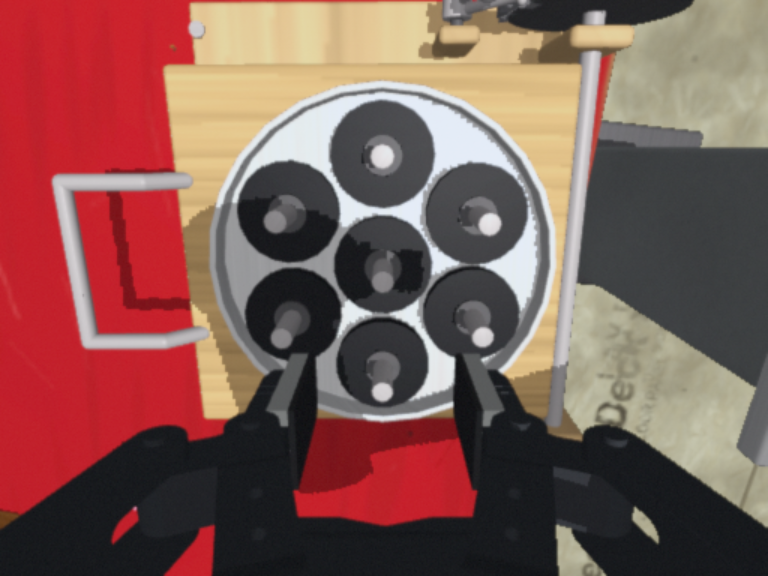

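All seven pads lie flat with shanks up: one in the middle at (382,265) and six round it. Next I grasp the bar and raise the board gently.

Request:
servo_tool --rotation '[[0, 0, 0], [0, 0, 0], [0, 0, 0], [0, 0, 0], [0, 0, 0], [0, 0, 0], [0, 0, 0], [0, 0, 0]]' --slide '[[0.25, 0.025, 0], [0.5, 0.05, 0], [0.75, 0.075, 0], [0.933, 0.098, 0], [0.933, 0.098, -0.25], [0.933, 0.098, -0.5], [0.933, 0.098, -0.75], [0.933, 0.098, -0.87]]' --grip '[0, 0, 0, 0, 0, 0, 0, 0]'

```text
clock: 46.35
position: [682.7, 12.6, 56.9]
ee_rot: [0.743, -0.669, -0.002, 0.002]
contact_force: [0.2, -0.7, -0.2]
gripper_width: 42.2
grasp_force: 0.0
```

Request:
servo_tool --rotation '[[0, 0, 0], [0, 0, 0], [0, 0, 0], [0, 0, 0], [0, 0, 0], [0, 0, 0], [0, 0, 0]]' --slide '[[0, 0, 0], [0, 0, 0], [0, 0, 0], [0, 0, 0], [0, 0, 0], [0, 0, 0], [0, 0, 0]]' --grip '[0, -1, -1, -1, -1, -1, -1]'

```text
clock: 47.22
position: [685.8, 13.3, 63.1]
ee_rot: [0.743, -0.669, 0.001, -0.001]
contact_force: [-1.0, -0.2, 6.6]
gripper_width: 7.7
grasp_force: 58.7
```

Request:
servo_tool --rotation '[[0, 0, 0], [0, 0, 0], [0, 0, 0], [0, 0, 0], [0, 0, 0], [0, 0, 0], [0, 0, 0], [0, 0, 0]]' --slide '[[-0.007, -0.001, 0.0775], [-0.0175, -0.002, 0.1545], [-0.032, -0.0035, 0.2305], [-0.05, -0.0055, 0.306], [-0.0725, -0.0075, 0.3805], [-0.0985, -0.0105, 0.4535], [-0.1275, -0.0135, 0.5255], [-0.1605, -0.017, 0.5955]]' --grip '[-1, -1, -1, -1, -1, -1, -1, -1]'

```text
clock: 48.22
position: [654.7, 10.0, 181.9]
ee_rot: [0.743, -0.669, 0.002, -0.002]
contact_force: [5.7, -0.9, -2.8]
gripper_width: 7.7
grasp_force: 58.4
```

Request:
servo_tool --rotation '[[0, 0, 0], [0, 0, 0], [0, 0, 0], [0, 0, 0], [0, 0, 0], [0, 0, 0], [0, 0, 0], [0, 0, 0]]' --slide '[[-0.0365, -0.004, 0.069], [-0.0755, -0.008, 0.1355], [-0.119, -0.0125, 0.2], [-0.1645, -0.0175, 0.262], [-0.214, -0.0225, 0.322], [-0.266, -0.028, 0.3795], [-0.31, -0.0325, 0.4235], [-0.355, -0.0375, 0.4655]]' --grip '[-1, -1, -1, -1, -1, -1, -1, -1]'

```text
clock: 49.22
position: [584.7, 2.4, 276.9]
ee_rot: [0.743, -0.669, 0.004, -0.004]
contact_force: [7.3, 0.6, 2.1]
gripper_width: 7.9
grasp_force: 58.5
```

```bash
python3 - <<'E'
from h import *
print(read_state()["position"])
g,C=cam("scene"); save(g,"s9"); print(board(g,C))
E
```

```text
[584.66489912   2.42028997 276.87824258]
(0.651, array([-0.606, -0.027,  0.795]), 64, 32.4)
```

View pics/s9.png

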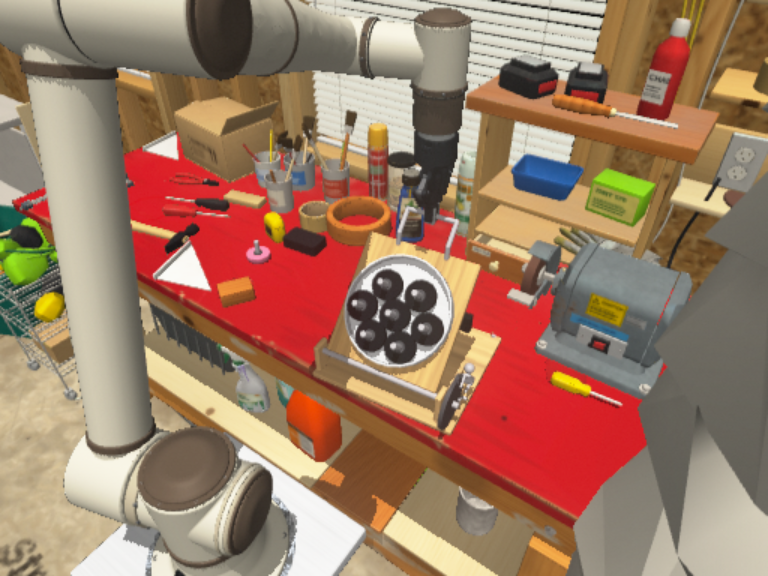

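The pads sit well in the tilted tray. I'll let the board down onto the third notch, release, and retreat upward.

Request:
servo_tool --rotation '[[0, 0, 0], [0, 0, 0], [0, 0, 0], [0, 0, 0], [0, 0, 0], [0, 0, 0]]' --slide '[[0.025, 0.0025, -0.022], [0.05, 0.005, -0.045], [0.08, 0.0085, -0.075], [0.1, 0.0105, -0.097], [0.115, 0.012, -0.112], [0.115, 0.012, -0.112]]' --grip '[-1, -1, -1, -1, -1, -1]'

```text
clock: 50.02
position: [607.7, 4.9, 253.3]
ee_rot: [0.744, -0.669, 0.003, -0.003]
contact_force: [6.7, 1.0, 7.8]
gripper_width: 7.7
grasp_force: 59.5
```

```bash
python3 - <<'E'
from h import *
s=read_state(); print(s["position"],s["contact_force"])
g,C=cam("scene"); P=points(g,C)
f=lambda I: cv2.resize(I[225:300,270:345,::-1],None,fx=5,fy=5,interpolation=cv2.INTER_CUBIC)
t=cv2.resize(g["image"][140:260,200:350,::-1],(469,375))
cv2.imwrite("pics/p9.png",np.hstack([f(g["image"]),t[:, :420]]))
E
```

```text
[607.73937803   4.88245746 253.34596624] [6.67011419 1.03824818 7.77621573]
```

View pics/p9.png

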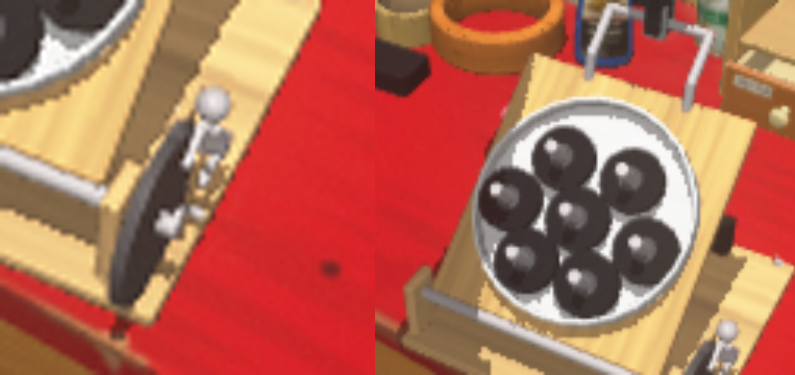

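The pawl is in and the pads are in place, with the board at about 0.68. I'll ease down slightly and release.

Request:
servo_tool --rotation '[[0, 0, 0], [0, 0, 0], [0, 0, 0], [0, 0, 0], [0, 0, 0], [0, 0, 0], [0, 0, 0], [0, 0, 0]]' --slide '[[0.008, 0.001, -0.01], [0.015, 0.0015, -0.018], [0.015, 0.0015, -0.018], [0.015, 0.0015, -0.018], [0.015, 0.0015, -0.018], [0.015, 0.0015, -0.018], [0.015, 0.0015, -0.018], [0.015, 0.0015, -0.018]]' --grip '[-1, -1, -1, 0, 0, 0, 0, 0]'

```text
clock: 51.08
position: [607.5, 4.9, 246.9]
ee_rot: [0.743, -0.669, -0.0, 0.0]
contact_force: [0.3, -1.1, -0.0]
gripper_width: 43.0
grasp_force: 0.0
```

Request:
servo_tool --rotation '[[0, 0, 0], [0, 0, 0], [0, 0, 0], [0, 0, 0], [0, 0, 0], [0, 0, 0], [0, 0, 0], [0, 0, 0]]' --slide '[[0, 0, 0.1], [0, 0, 0.25], [0, 0, 0.45], [0, 0, 0.5], [0, 0, 0.5], [0, 0, 0.5], [0, 0, 0.5], [0, 0, 0.5]]' --grip '[0, 0, 0, 0, 0, 0, 0, 0]'

```text
clock: 52.08
position: [607.5, 4.9, 346.3]
ee_rot: [0.743, -0.669, -0.0, 0.001]
contact_force: [-0.0, 1.1, 0.5]
gripper_width: 42.9
grasp_force: 0.0
```

```bash
python3 - <<'E'
from h import *
g,C=cam("wrist"); P=points(g,C); Q=P-Hn; a=Q@ex;b=Q@ey;c=Q[...,2]; I=g["image"].astype(int)
k=(abs(b)<45)&(np.hypot(a,c)>295)&(np.hypot(a,c)<325); print("bar ang",np.median(np.arctan2(c[k],a[k]))-np.arctan2(20,310),k.sum())
g,C=cam("scene"); P=points(g,C); Q=P-Hn; a=Q@ex;b=Q@ey;c=Q[...,2]; I=g["image"].astype(int)
k=(a>0)&(a<260)&(abs(b)<116)&(c>20)&(c<230)&(I[...,0]-I[...,2]>50)&(I[...,1]>120)
q=np.c_[a[k],b[k],c[k]]
for _ in range(8):
    m=np.median(q,0) if _==0 else q.mean(0); n=np.linalg.svd(q-m,full_matrices=False)[2][2]; n*=np.sign(n[2]); q=q[abs((q-m)@n)<(15 if _<3 else 4)]
print("board",np.arctan2(-n[0],n[2]),n,len(q))
f=lambda I: cv2.resize(I[225:300,270:345,::-1],None,fx=5,fy=5,interpolation=cv2.INTER_CUBIC)
t=cv2.resize(g["image"][140:260,200:350,::-1],(469,375))
cv2.imwrite("pics/p10.png",np.hstack([f(g["image"]),t[:, :420]]))
E
```

```text
bar ang 0.6701233003264979 3032
board 0.6698402024160527 [-0.62086034 -0.00111722  0.7839204 ] 1477
```

View pics/p10.png

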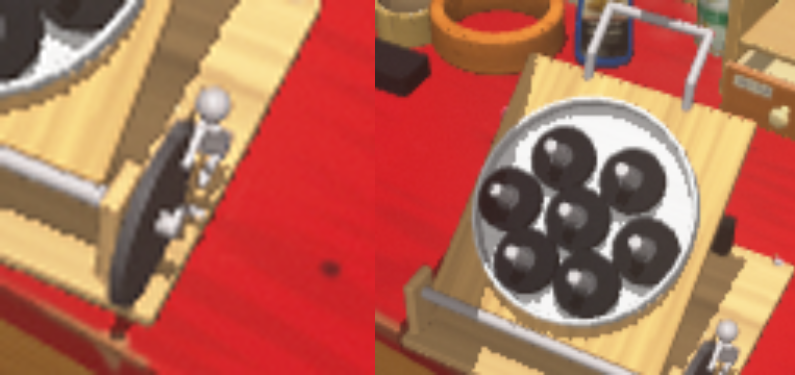

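The board rests at about 0.68 with the pawl in and all seven pads in the tray. The gripper is clear, so I'm handing in.

```bash
python3 -c "
from bench import job_done; print(job_done())"
```

```text
the job is handed in; nothing more can be done
None
```

The job is handed in: all seven pads lie shanks up in the tray, one in the middle and six round it, and the board rests on its third notch (measured about 0.67 rad) with the pawl in.

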